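# Load the parts washer carrier: long nuts in the tube, bushes in the basket

## Robot

A 6-joint arm with a two-finger parallel gripper is mounted at the origin on the work surface. World frame = base frame: x ahead of the robot, y to its left, z up, the work surface at z = 0. Lengths are in m, angles in rad, forces in N, time in s.
With the tool pointing down it reaches from about 0.275 to 0.875 m from the base axis. Payload 12.5 kg.
Tool frame: the origin (TCP) lies midway between the tips of the shut fingers; the grasp point (between the pads) lies 19 mm behind it; z points along the fingers, y is the line along which they close (so a half turn about z gives the same grasp; the last joint's range is limited). The gripper opens to 85 mm and grips with 20 to 120 N. Pads are 22 mm wide; open, the fingers measure 114 mm over their backs; the gripper's body (76 mm by 85 mm) begins 54 mm behind the grasp point. The pads swing forward as they close: fully open they stand 13 mm farther back than shut.
Start: joints at [-1.289, 0.351, 1.652, -0, 1.139, -0.085], TCP at [0.197, -0.513, 0.231] pointing down, gripper open.
Joint ranges: [-2.75, 2.75], [-0.79, 2.1], [0.01, 2.65], [-1.57, 4.71], [0.07, 3.14], [-2.87, 2.87]. Speed limits (rad/s): [2.22, 2.22, 2.79, 3.14, 3.14, 3.14].

## Interface

Orientations are given as a unit quaternion [w, x, y, z].
In Python, from bench import r gives the robot as it stands. The module is installed in compiled form; this text tells all that it offers. Calls block until the motion is done:
- r.move_ptp(position, orientation): joint-space move of the TCP to a pose.
- r.move_l(position, ori=None, feed=0.15, guard=None): straight line of the TCP; ori=None keeps the orientation; feed is the mean speed in m/s. With guard (N) it stops when the force on the tool has changed by that much, and returns True; else False.
- r.move_j(angles): joint-space move.
- r.grip(opening, f_grip=None): finger opening in m; f_grip is the grip in N (None keeps the last); returns when the fingers have stopped.
- r.pause(seconds).
- r.ik(position, orientation): joint angles nearest the present ones, or None.
- r.snapshot(name): name is "scene" or "top"; returns (picture, depth): 420x560x3 uint8, red, green, blue; 420x560 float32, m along the optical axis (not along the pixel's ray), 0 where there is no reading.
- r.get_calibration(name): a dict with "vertical_fov" (degrees; the focal length in pixels is half the picture's height over the tangent of half this angle, whatever the lens; pixels are square), "cx", "cy" (the principal point, pixels), "T" (4x4, takes a point from camera to world coordinates). Camera axes: x right, y down, z forward; pixel columns grow to the right and rows downward; lengths in m; the calibration is good to about 2 mm. A picture is of the moment at which its call begins. get_calibration takes no time and is no camera call.
A pose or a line that the arm cannot do raises r.IKError and nothing moves.
- r.finish_job(): hands the job in; it is judged then, once.
Trained networks look in the newest picture that a camera, given by its name, has taken for a name from the list of things; names that differ only in an ending like _2 or _b are one class to them, and where a whole thing is asked for, a point or a joint stands for the part that bears it (a point fixed in the world has none). Each returns a list of dicts, best first, with "p" (0 to 1); they miss things now and then, are a little off and sometimes report something else, mostly with a low value. They report only what shows in the picture. A call takes as long as a camera call. They do not tell look-alikes from the thing itself.
- r.recognise(camera, target): "bbox" ([centre column, centre row, width, height] in pixels, round what is visible of it).
- r.silhouettes(camera, target): "pixels" (420x560 bool, what is visible of it) and "bbox" ([centre column, centre row, width, height] in pixels, round what is visible of it).
- r.pinpoint(camera, target): "point" ([column, row] in pixels: a listed point, or the origin of a listed thing).
Readings, each from a call of its own:
- r.current_t(): time.
- r.current_qpos(): joint angles.
- r.current_joint_velocities(): joint speeds.
- r.current_joint_torque(): joint torques, N m.
- r.current_tool_pos(): TCP position.
- r.current_orientation(): TCP orientation.
- r.current_wrist_force(): force on the tool from outside, world axes, zero at the start.
- r.current_wrist_torque(): the same for the moment, N m.
- r.current_finger_gap(): finger opening in m.
- r.current_gripper_force(): force on a finger pad.
Only numpy, scipy, OpenCV 4.12 (cv2) and the standard library are available. Lean on these libraries where they do the work, as an engineer would, in place of code of your own. Each camera call takes 0.05 s, during which the arm holds its last target. There are 200 camera calls.

## Task

Get the engine hardware ready for washing: slide the yellow gate fully open, feed every long brass nut end to end into the aluminium wash tube, each pushing the last one deeper, until the last is in up to the mouth, and slide the gate fully shut behind them. Pick up the red tray and tip its steel bushes into the steel basket (any that land elsewhere go in too), then set the empty tray flat back on the black mat, centred on it. Leave the engine cylinder, the spray bottle and the screwdriver as they are.

Things in the scene. Friction and masses are not known exactly. Their poses are not given: they have to be found in the camera images.
- sleeve0: brass-coloured long hexagonal nut, 50 mm long, 22 mm across flats (25.4 mm across corners), 90 g, lying on one of its flats on the bench. Origin at its centre (11 mm above what it lies on), x along its length. Three to five of these are present.
- sleeve1: brass-coloured long hexagonal nut, 50 mm long, 22 mm across flats (25.4 mm across corners), 90 g, lying on one of its flats on the bench. Origin at its centre (11 mm above what it lies on), x along its length. Three to five of these are present.
- sleeve2: brass-coloured long hexagonal nut, 50 mm long, 22 mm across flats (25.4 mm across corners), 90 g, lying on one of its flats on the bench. Origin at its centre (11 mm above what it lies on), x along its length. Three to five of these are present.
- sleeve3: brass-coloured long hexagonal nut, 50 mm long, 22 mm across flats (25.4 mm across corners), 90 g, lying on one of its flats on the bench. Origin at its centre (11 mm above what it lies on), x along its length. Three to five of these are present.
- sleeve4: brass-coloured long hexagonal nut, 50 mm long, 22 mm across flats (25.4 mm across corners), 90 g, lying on one of its flats on the bench. Origin at its centre (11 mm above what it lies on), x along its length. Three to five of these are present.
- bush0: round steel bush with a dark bore, 28 mm across, 16 mm high, 50 g, lying flat in the red tray at the start. Origin at its centre, z along its axis.
- bush1: round steel bush with a dark bore, 28 mm across, 16 mm high, 50 g, lying flat in the red tray at the start. Origin at its centre, z along its axis.
- bush2: round steel bush with a dark bore, 28 mm across, 16 mm high, 50 g, lying flat in the red tray at the start. Origin at its centre, z along its axis.
- bush3: round steel bush with a dark bore, 28 mm across, 16 mm high, 50 g, lying flat in the red tray at the start. Origin at its centre, z along its axis.
- tube: wash tube fixed to the bench: closed-end square aluminium tube on a blue base (366 long, 46 wide, 20 mm high; x from -95 to 271 mm), loading trough before its mouth. Origin on the bench under the mouth's centre, x into the tube along its axis, z up. Inside 30 mm wide, 28 high, 256 deep to the closed end; five long nuts take 250. 12 mm viewing slot along its top, which is 52 mm above the bench.
- tube_mouth (a point): centre of the wash tube's mouth at floor height, 20 mm above the bench; axes as tube (x into the tube).
- trough (a point): middle of the blue open-topped loading trough, on its floor, 20 mm above the bench (level with the tube's floor), 55 mm before the mouth; axes as tube. Trough 95 mm long, 23 mm wide between side walls 6 mm high, outer end open. It guides a long nut laid along it straight into the mouth; fingertips kept above the side walls can push it from behind, up to the mouth.
- gate (a joint): the yellow gate, a 4 mm plate across the trough 16 mm in front of the mouth (its centre plane at x = -16 mm), which slides sideways: 0 m closed (centred on the trough), 0.05 m fully open (slid towards the tube's -y side, clear of the trough). Stays where it is left; about 1 N to slide. When closed it keeps the long nuts from coming out, and none can pass.
- gate_grip (a point): centre of the black grip on top of the gate, 76 mm above the bench, 16 mm along the tube's x, 14 mm along the tube's y, 26 mm high. Its underside is 11 mm higher than the top of the tube; pinch it from above or push it.
- basket: open steel wash basket fixed to the bench, outside 150 mm along x, 170 mm along y, 55 mm high, walls and floor 4 mm. Origin at the centre of its underside.
- mat: black rubber mat fixed to the bench, 170 mm by 150 mm, 3 mm thick, on which the tray stands. Origin at the centre of its underside.
- tray: red loose tray, 250 g empty, 110 mm along x, 100 mm along y, floor 4 mm thick, walls 24 mm high on three sides, open at its -x end where things slide off once it is tipped more than 26 to 36 degrees. Origin at the centre of its underside. A black handle bar bridges it along y on two posts.
- tray_handle (a point): centre of the tray's handle bar: 10 mm towards +x from the tray's centre, 75 mm above its underside. The bar is 12 mm thick along x, 20 mm high, 100 mm long along y, with 61 mm of free height under it above the tray's floor. Axes as tray.
- tray_lip (a point): middle of the tray's open edge, 55 mm towards -x from the tray's centre, on the floor's upper side, 4 mm above the underside.
- barrel: bystander: finned engine cylinder, 100 mm across, 135 mm high, origin at its underside; not to be disturbed.
- spray: bystander: white spray bottle, 64 mm across, 170 mm high, origin at its underside; not to be disturbed.
- driver: bystander: screwdriver lying on the bench, handle to its -x; not to be disturbed.
Not all that is in view belongs to the job. What is shaped like the bush2 but turquoise is not meant. There is more than one size of the mat; the one meant has the size given above.

How it is judged:
On the way, in this order (a step that is already met when the one before it is completed fails the run):
1. the gate is slid open (value of joint gate above 0.042 m), for 0.2 s.
2. every long nut is inside the tube (x of each of sleeve0, sleeve1, sleeve2, sleeve3, sleeve4 in the frame of tube_mouth above 0.008 m and y of sleeve0 in the frame of tube_mouth between -0.008 and 0.008 m and z of sleeve0 in the frame of tube_mouth between 0 and 0.024 m and y of sleeve1 in the frame of tube_mouth between -0.008 and 0.008 m and z of sleeve1 in the frame of tube_mouth between 0 and 0.024 m and y of sleeve2 in the frame of tube_mouth between -0.008 and 0.008 m and z of sleeve2 in the frame of tube_mouth between 0 and 0.024 m and y of sleeve3 in the frame of tube_mouth between -0.008 and 0.008 m and z of sleeve3 in the frame of tube_mouth between 0 and 0.024 m and y of sleeve4 in the frame of tube_mouth between -0.008 and 0.008 m and z of sleeve4 in the frame of tube_mouth between 0 and 0.024 m), for 0.2 s.
3. the gate is shut behind them (value of joint gate below 0.008 m), for 0.2 s.
At the end, for the whole second after the job is handed in: Every long nut present lies in the tube with its centre at least 8 mm past the mouth (behind the gate); the gate is within 8 mm of shut; all four steel bushes lie inside the basket; the tray stands level and at rest on the mat, its centre within 40 mm of the mat's centre (all of step 2 and x of bush0 in the frame of basket between -0.071 and 0.071 m and y of bush0 in the frame of basket between -0.081 and 0.081 m and z of bush0 in the frame of basket between 0 and 0.05 m and x of bush1 in the frame of basket between -0.071 and 0.071 m and y of bush1 in the frame of basket between -0.081 and 0.081 m and z of bush1 in the frame of basket between 0 and 0.05 m and x of bush2 in the frame of basket between -0.071 and 0.071 m and y of bush2 in the frame of basket between -0.081 and 0.081 m and z of bush2 in the frame of basket between 0 and 0.05 m and x of bush3 in the frame of basket between -0.071 and 0.071 m and y of bush3 in the frame of basket between -0.081 and 0.081 m and z of bush3 in the frame of basket between 0 and 0.05 m and value of joint gate below 0.008 m and horizontal distance between tray and mat below 0.04 m and angle between tray's own z axis and vertical below 0.1 rad and height (world z) of tray below 0.012 m and linear speed of tray below 0.03 m/s); the robot touches nothing.
It fails at once if the engine cylinder is disturbed (moved more than 30 mm) (distance of barrel from where it was at the start of the episode above 0.03 m).
It fails at once if the spray bottle is disturbed (moved more than 30 mm) (distance of spray from where it was at the start of the episode above 0.03 m).
It fails at once if the screwdriver is disturbed (moved more than 30 mm) (distance of driver from where it was at the start of the episode above 0.03 m).
Of sleeve0, sleeve1, sleeve2, sleeve3, sleeve4 only 3 to 5 are there at a start; the rules pass over those that are not, and their reading is None.
At some moment in a run one of sleeve0, sleeve1, sleeve2, sleeve3, sleeve4 may be knocked a few centimetres aside while the robot is not near it.
It also fails if it takes over 210 s, if anything falls off the work surface, if the arm or the gripper's body presses on something with over 40 N, if the wrist force passes 120 N, or if a joint passes its speed limit or range.

## Working session

There is one attempt and no reset: what is moved stays moved. The work goes in short steps, each a Python script; the robot and the scene stay as the last script left them, time stands still between calls to the robot, and variables do not carry over. Pictures are saved under pics/ and viewed, at most 14 in all, crops included, and the job is handed in when it is done.

```bash
mkdir -p pics; cat > h.py <<'E'
from bench import r
import numpy as np, cv2
from scipy.spatial.transform import Rotation as R
def cal(n):
    c=r.get_calibration(n); f=210/np.tan(np.radians(c["vertical_fov"])/2); return f,c["cx"],c["cy"],np.array(c["T"])
def snap(n,fn=None):
    p,d=r.snapshot(n)
    if fn: cv2.imwrite("pics/"+fn,p[:,:,::-1])
    return p,d
def cloud(n,d):
    f,cx,cy,T=cal(n); v,u=np.mgrid[0:420,0:560]
    P=np.stack([(u-cx)/f*d,(v-cy)/f*d,d,np.ones_like(d)],-1)
    W=(P@T.T)[...,:3]; W[d==0]=np.nan; return W
def quat(yaw,tilt=None):  # tool down, tool y axis (closing) at angle yaw+90deg => tool x at yaw
    m=R.from_euler('z',yaw)*R.from_euler('x',np.pi)
    if tilt is not None: m=R.from_rotvec(tilt)*m
    q=m.as_quat(); return [q[3],q[0],q[1],q[2]]
def px(n,P):
    f,cx,cy,T=cal(n); p=np.linalg.inv(T)@np.append(P,1); return f*p[0]/p[2]+cx,f*p[1]/p[2]+cy
E
python3 - <<'E'
from h import *
W={}
for n in("top","scene"):
    p,d=snap(n,n+"0.png"); W[n]=cloud(n,d); np.save(n+"0.npy",W[n])
    print(n,np.round(cal(n)[3][:3,3],3),np.round(cal(n)[3][:3,2],2))
for t in["sleeve0","tube","gate","basket","mat","tray","bush0","barrel","spray","driver"]:
    for n in("top","scene"):
      for s in r.silhouettes(n,t)[:7]:
        if s["p"]<.25: continue
        w=W[n][s["pixels"]]; w=w[~np.isnan(w[:,0])]
        if len(w)==0: continue
        (c,sz,a)=cv2.minAreaRect((w[:,:2]*1000).astype(np.float32))
        print(n,t,round(s["p"],2),np.round(s["bbox"]),"rect",np.round(c),np.round(sz),round(a),"z",np.round(np.percentile(w[:,2],[5,50,95])*1000),"med",np.round(np.median(w[:,:2],0)*1000))
for t in["tube_mouth","trough","gate_grip","tray_handle","tray_lip"]:
    for n in("top","scene"):
        for s in r.pinpoint(n,t)[:2]:
            u,v=np.round(s["point"]).astype(int); print(n,t,round(s["p"],2),u,v,np.round(W[n][v,u],3))
print(r.current_t())
E
```

```text
top [0.385 0.029 1.3  ] [ 0.07 -0.01 -1.  ]
scene [ 0.852 -0.593  1.099] [-0.28  0.49 -0.83]
top sleeve0 0.76 [204. 234.  13.  20.] rect [422. 220.] [53. 28.] 10 z [ 0. 20. 26.] med [422. 217.]
top sleeve0 0.71 [168. 221.  14.  18.] rect [453. 312.] [22. 48.] 61 z [14. 21. 26.] med [452. 311.]
top sleeve0 0.56 [235. 230.  15.  21.] rect [432. 136.] [50. 24.] 28 z [ 8. 20. 26.] med [432. 136.]
top sleeve0 0.5 [266. 225.  14.  16.] rect [440.  57.] [24. 50.] 81 z [12. 20. 26.] med [441.  57.]
scene sleeve0 0.69 [204. 302.   6.   8.] rect [ 470. -290.] [20. 52.] 47 z [11. 26. 90.] med [ 459. -281.]
scene sleeve0 0.65 [274. 198.  18.  18.] rect [438.  62.] [32. 64.] 77 z [ 4. 22. 27.] med [444.  53.]
scene sleeve0 0.58 [287. 176.  18.   9.] rect [436. 136.] [49. 22.] 30 z [ 3. 21. 27.] med [438. 133.]
scene sleeve0 0.41 [321. 137.  16.  14.] rect [454. 308.] [19. 53.] 66 z [13. 21. 27.] med [456. 306.]
scene sleeve0 0.4 [208. 314.  64.  61.] rect [ 484. -288.] [112. 122.] 4 z [ 7. 14. 92.] med [ 496. -297.]
top tube 0.9 [180. 171. 142.  39.] rect [603. 282.] [379.  85.] 81 z [16. 28. 56.
[... 3194 characters left out ...]
] med [ 832. -126.]
scene driver 0.33 [286. 175.  13.   9.] rect [436. 136.] [49. 22.] 30 z [ 6. 21. 27.] med [437. 133.]
top tube_mouth 0.6 212 179 [nan nan nan]
scene tube_mouth 0.76 337 178 [0.571 0.173 0.054]
top trough 0.69 238 180 [0.561 0.129 0.021]
scene trough 0.56 324 194 [0.556 0.134 0.019]
top gate_grip 0.44 103 261 [0.344 0.451 0.088]
top gate_grip 0.43 216 174 [0.566 0.179 0.089]
scene gate_grip 0.59 336 171 [0.569 0.166 0.09 ]
top tray_handle 0.7 402 206 [ 0.495 -0.286  0.091]
scene tray_handle 0.86 208 307 [ 0.501 -0.303  0.094]
top tray_lip 0.81 400 236 [ 0.422 -0.303  0.007]
top tray_lip 0.49 215 173 [0.569 0.182 0.086]
scene tray_lip 0.97 187 305 [ 0.425 -0.298  0.006]
1.6
```

View pics/top0.png

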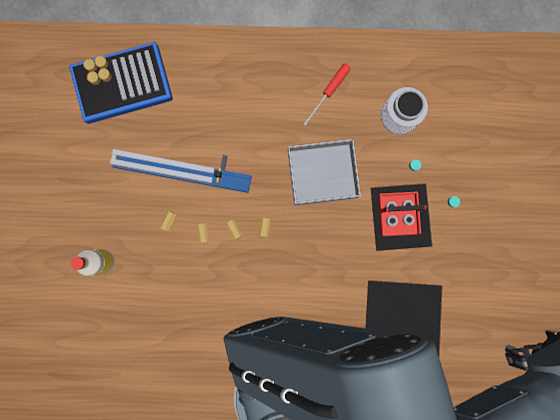

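View pics/scene0.png

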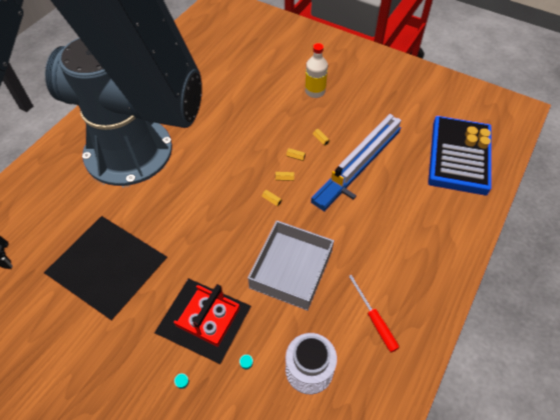

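The top view shows four brass nuts at pixels (168,221), (203,233), (234,229) and (266,227). The tube runs from (112,157) to (250,183), with the closed gate near (220,170). The basket is at (324,172), and the red tray sits on the correct mat at (401,216). The larger mat at (403,315), the turquoise rings and the blue box at (120,82) are decoys. The scene view shows no fifth nut. Next I'll fit the tube axis and locate the nuts precisely.

```bash
cat >> h.py <<'E'
def nuts(n="top",Wz=None):
    p,d=snap(n); W=cloud(n,d); h=cv2.cvtColor(p,cv2.COLOR_RGB2HSV)
    m=(h[...,0]>17)&(h[...,0]<32)&(h[...,1]>110)&(h[...,2]>70)&(W[...,2]>.010)&(W[...,2]<.034)&(W[...,0]<.68)&(W[...,0]>.25)&(W[...,1]<.42)
    k,l,s,c=cv2.connectedComponentsWithStats(m.astype(np.uint8)); out=[]
    for i in range(1,k):
        if s[i,4]<25: continue
        w=W[l==i]; a,sz,_=cv2.minAreaRect((w[:,:2]*1e3).astype(np.float32))
        q=w[:,:2]-w[:,:2].mean(0); e=np.linalg.eigh(q.T@q)[1][:,1]
        out.append((a[0]/1e3,a[1]/1e3,np.arctan2(e[1],e[0])%np.pi,s[i,4],w[:,:2].mean(0),np.round(sz)))
    return out
E
python3 - <<'E'
from h import *
for n in("top","scene"):
    W=np.load(n+"0.npy")
    for o in nuts(n): print(n,np.round(o[:3],3),o[3],np.round(o[4],4),o[5])
    x,y,z=np.moveaxis(W,-1,0)
    b=(x>.4)&(x<.55)&(y>-.15)&(y<0)&(abs(z)<.02); print("bench z",np.median(z[b]))
    reg=(y>.08)&(y<.5)&(x>.52)&(x<.70)&(x>.52)
    for lo,hi in((.044,.058),(.010,.058)):
        w=W[reg&(z>lo)&(z<hi)][:,:2]
        c,sz,a=cv2.minAreaRect((w*1e3).astype(np.float32)); print(n,lo,np.round(c,1),np.round(sz,1),round(a,2))
        ln=cv2.fitLine((w*1e3).astype(np.float32),cv2.DIST_HUBER,0,.01,.01).ravel(); print(" line",np.round(ln,3))
    w=W[reg&(z>.08)&(z<.1)&(y<.25)]; print("grip",np.round(w.mean(0),4),np.round(np.ptp(w,axis=0),3))
    w=W[(x>.4)&(x<.56)&(y<-.2)&(y>-.4)&(z>.07)&(z<.1)]; c,sz,a=cv2.minAreaRect((w[:,:2]*1e3).astype(np.float32)); print("handle",c,sz,a,np.median(w[:,2]))
    w=W[(x>.5)&(x<.7)&(y<.02)&(y>-.22)&(z>.045)&(z<.062)]; print("basket",cv2.minAreaRect((w[:,:2]*1e3).astype(np.float32)))
E
```

```text
top [0.452 0.312 2.717] 165 [0.4512 0.3108] [23. 49.]
top [0.439 0.057 3.005] 169 [0.4393 0.0571] [24. 50.]
top [0.432 0.137 0.521] 171 [0.4324 0.1366] [50. 24.]
top [0.42  0.218 0.185] 165 [0.4204 0.2179] [50. 24.]
bench z 0.0008973102202161076
top 0.044 [590.3 314.3] [285.1  39.1] 80.43
 line [1.93000e-01 9.81000e-01 5.86363e+02 3.12502e+02]
top 0.01 [603.7 275.3] [366.4  86.1] 80.47
 line [1.63000e-01 9.87000e-01 5.84289e+02 2.78163e+02]
grip [0.5686 0.1755 0.0887] [0.015 0.017 0.008]
handle (492.0837097167969, -296.804931640625) (12.238626480102539, 101.42709350585938) 4.4356889724731445 0.08797064756566653
basket ((585.5819091796875, -94.60055541992188), (150.8887176513672, 170.46286010742188), 7.724820137023926)
scene [0.455 0.309 2.702] 115 [0.4535 0.3082] [20. 52.]
scene [0.423 0.216 0.174] 129 [0.4241 0.2148] [49. 23.]
scene [0.435 0.135 0.483] 141 [0.4359 0.1336] [47. 22.]
scene [0.442 0.054 2.993] 144 [0.442  0.0535] [22. 51.]
bench z 0.0036259369673092845
scene 0.044 [592.3 314.9] [290.7  41.5] 80.24
 line [1.51000e-01 9.88000e-01 5.98014e+02 3.05379e+02]
scene 0.01 [622.3 270.6] [367.3 117.3] 79.66
 line [1.77000e-01 9.84000e-01 5.93659e+02 2.66430e+02]
grip [0.5721 0.174  0.0892] [0.016 0.017 0.015]
handle (493.5111389160156, -296.044677734375) (15.2595796585083, 101.77436065673828) 4.136235237121582 0.08978964095243425
basket ((587.5908203125, -94.07028198242188), (151.25076293945312, 173.1663055419922), 7.512188911437988)
```

```bash
cat >> h.py <<'E'
YT=np.radians(80.4); G=np.array([.5703,.1748])
ex=np.array([np.cos(YT),np.sin(YT)]); ey=np.array([-ex[1],ex[0]])
O=G+.016*ex
def tp(x,y,z): return [*(O+x*ex+y*ey),z]
def bestq(pos,yaw):
    c=[]
    for k in(0,np.pi,-np.pi):
        q=quat(yaw+k); j=r.ik(pos,q)
        if j is not None: c.append((abs(j[5])+.3*abs(j[5]-r.current_qpos()[5]),q))
    return min(c,key=lambda t:t[0])[1]
E
python3 - <<'E'
from h import *
for n in("top","scene"):
    W=np.load(n+"0.npy"); P=(W[...,:2]-O); u=P@ex; v=P@ey; z=W[...,2]
    for a in(.03,.1,.17,.24):
        m=(abs(u-a)<.03)&(abs(v)<.05)&(z>.049)&(z<.058); print(n,a,"tube mid",np.round((v[m].min()+v[m].max())/2*1e3,1),np.round(np.ptp(v[m])*1e3,1))
    m=(abs(v)<.02)&(z>.049)&(z<.058); print("u ext",u[m&(u>-.01)].min(),u[m].max())
    m=(u<-.035)&(u>-.12)&(abs(v)<.04)&(z>.014)&(z<.032); print("trough",np.percentile(v[m],[1,99]),u[m].min())
r.grip(.05,40)
p=tp(-.016,0,.15); q=bestq(p,YT); r.move_ptp(p,q)
print(r.current_qpos())
print(r.move_l(tp(-.016,0,.070),feed=.12,guard=15))
r.grip(0,40); print(r.current_finger_gap(),r.current_wrist_force())
p0=r.current_tool_pos()
print(r.move_l(tp(-.016,-.0495,.070),feed=.06,guard=25), r.current_wrist_force())
r.grip(.045); r.move_l(tp(-.016,-.0495,.15),feed=.2)
snap("scene","s1.png"); snap("top","t1.png")
W=cloud(*("top",r.snapshot("top")[1]))
print(r.current_t())
E
python3 -c "
import cv2;a=cv2.imread('pics/s1.png')[120:270,220:420];b=cv2.imread('pics/t1.png')[120:270,100:300]
cv2.imwrite('pics/c1.png',cv2.resize(cv2.hconcat([a,b]),None,fx=2,fy=2))"
```

```text
top 0.03 tube mid 3.5 38.1
top 0.1 tube mid 3.7 38.9
top 0.17 tube mid 3.5 38.6
top 0.24 tube mid 3.6 38.3
u ext 0.0007588322468851436 0.26656830396865255
trough [-0.01900093  0.02614471] -0.09454367232928776
scene 0.03 tube mid 1.5 40.6
scene 0.1 tube mid 1.1 39.8
scene 0.17 tube mid 1.3 39.6
scene 0.24 tube mid 1.0 38.6
u ext -0.0006865048641898933 0.27114555018601827
trough [-0.02232393  0.02268458] -0.09594329523279961
[ 2.18203089e-01  5.24762987e-01  1.60149825e+00 -9.41900390e-05
  1.01522762e+00  3.86872929e-01]
False
0.013263228808044912 [-0.46900597 -0.15006903  6.40883386]
False [-15.3845613    0.68661483  14.4828534 ]
8.2333
```

View pics/c1.png

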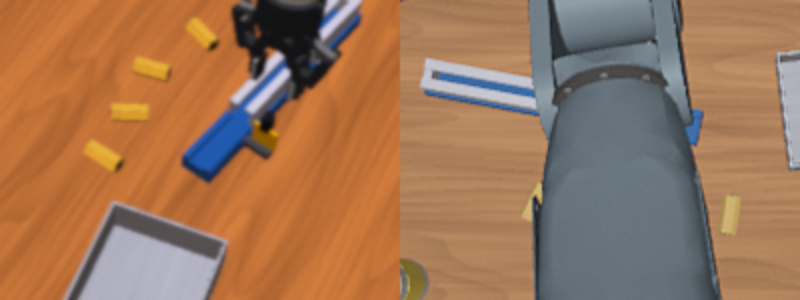

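The gate is open, with its yellow plate beside the trough at about (262,135) in the crop. Both cameras put the tube axis 2.3 mm to +y, so I'll correct for that and load the first nut.

```bash
cat >> h.py <<'E'
O=O+.0023*ey
def seen():
    out=[]
    for n,b in(("scene",-.0013),("top",.0013)):
        for o in nuts(n):
            x,y=o[0]+b,o[1]-b
            t=(np.array([x,y])-O); 
            if abs(t@ey)<.06 or max(o[5])>58 or max(o[5])<43: continue
            if all(np.hypot(x-a,y-c)>.03 for a,c,_ in out): out.append((x,y,o[2]))
    return out
def load(n):
    x,y,a=n; p=[x,y,.11]; r.grip(.055,40); r.move_ptp(p,bestq(p,a))
    if r.move_l([x,y,.006],feed=.12,guard=15): print("touched",r.current_tool_pos())
    r.grip(0,40); g=r.current_finger_gap(); r.move_l([x,y,.11],feed=.2); print("gap",g,r.current_finger_gap())
    if r.current_finger_gap()<.015: return False
    p=tp(-.062,0,.11); r.move_ptp(p,bestq(p,YT))
    print("place",r.move_l(tp(-.062,0,.0285),feed=.1,guard=12),r.current_tool_pos()[2])
    r.grip(.040); r.move_l(tp(-.062,0,.075),feed=.2); r.grip(0)
    r.move_l(tp(-.108,0,.075),feed=.25); r.move_l(tp(-.108,0,.0285),feed=.15,guard=12); return True
def push():
    s=r.move_l(tp(-.013,0,.0285),feed=.06,guard=30)
    t=np.array(r.current_tool_pos()); print("push",s,(t[:2]-O)@ex,r.current_wrist_force())
    r.move_l(tp(-.05,0,.0285),feed=.2); r.move_l(tp(-.06,0,.12),feed=.25)
E
python3 - <<'E'
from h import *
s=seen(); print(np.round(s,3),r.current_t())
print(load(min(s,key=lambda n:n[1]))); snap("scene","s2.png"); print(r.current_t())
E
python3 -c "
import cv2;a=cv2.imread('pics/s2.png')[100:250,220:420]
cv2.imwrite('pics/c2.png',cv2.resize(a,None,fx=4,fy=4))"
```

```text
[[0.453 0.31  2.68 ]
 [0.422 0.216 0.171]
 [0.434 0.137 0.529]
 [0.44  0.056 2.997]] 8.3333
gap 0.022587793132651322 0.022249815208681828
place False 0.029070747683763047
True
16.7083
```

View pics/c2.png

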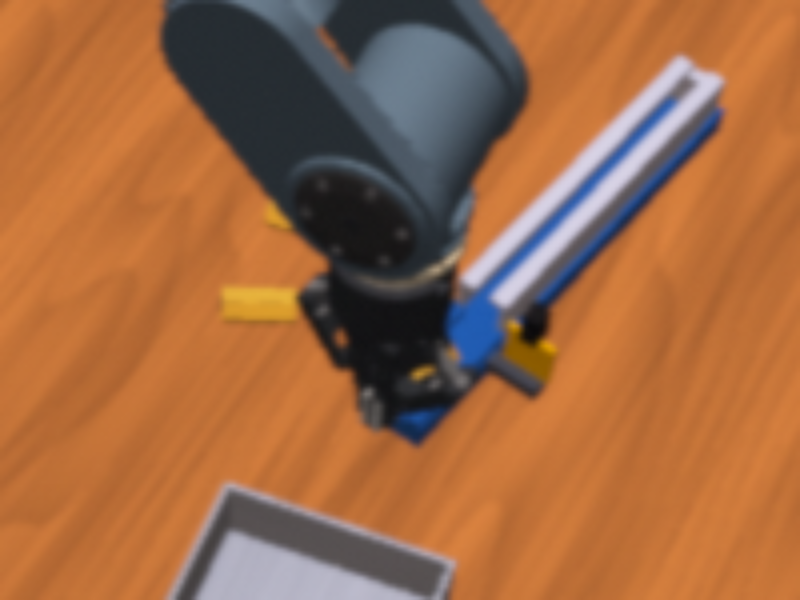

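The nut shows as a yellow patch at (420,375), lying in the trough between the fingers, and the gate is clear. Now I'll push it.

```bash
python3 - <<'E'
from h import *
push(); s=seen(); print(np.round(s,3)); snap("scene","s3.png"); print(r.current_t())
E
python3 -c "
import cv2;a=cv2.imread('pics/s3.png')[100:250,220:420]
cv2.imwrite('pics/c3.png',cv2.resize(a,None,fx=4,fy=4))"
```

```text
push False -0.013171103368979175 [-0.20812529 -0.77962144  0.09876523]
[[0.422 0.218 0.189]
 [0.434 0.136 0.493]
 [0.453 0.31  2.699]]
19.4417
```

View pics/c3.png

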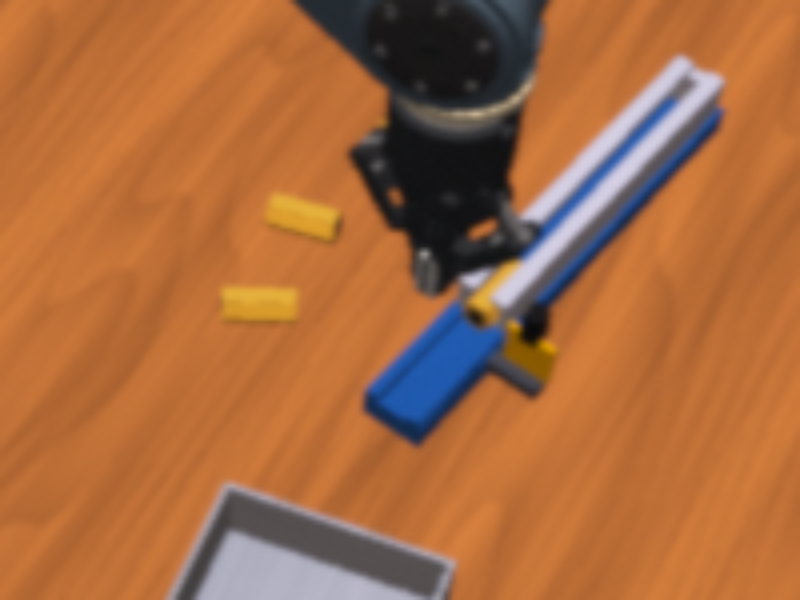

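The first nut sits in the mouth at (485,300), level with the end of the tube. I'll load the other three, looking again before each grasp.

```bash
python3 - <<'E'
from h import *
for i in range(3):
    s=seen(); print(np.round(s,3))
    if not s: break
    if not load(min(s,key=lambda n:n[1])): print("MISS"); break
    push()
print(np.round(seen(),3)); snap("scene","s4.png"); print(r.current_t())
E
python3 -c "
import cv2;a=cv2.imread('pics/s4.png')[60:270,220:500]
cv2.imwrite('pics/c4.png',cv2.resize(a,None,fx=2.8,fy=2.8))"
```

```text
[[0.422 0.217 0.172]
 [0.434 0.137 0.518]
 [0.453 0.311 2.703]]
gap 0.02261229901535997 0.022725226878687367
place False 0.029077394327840372
push False -0.013105699554050481 [ 0.24537088 -0.60171173 -0.35687813]
[[0.423 0.218 0.188]
 [0.454 0.311 2.693]]
gap 0.022549759848871056 0.02259939694042278
place False 0.029060671420279564
push False -0.013046408149790583 [-0.15267461 -0.01588474  0.18463143]
[[0.453 0.311 2.705]]
gap 0.022239736677822725 0.022327536250870163
place False 0.029075852474040823
push False -0.01299726382467521 [-0.15806407 -0.08818302 -0.31280545]
[]
50.925
```

View pics/c4.png

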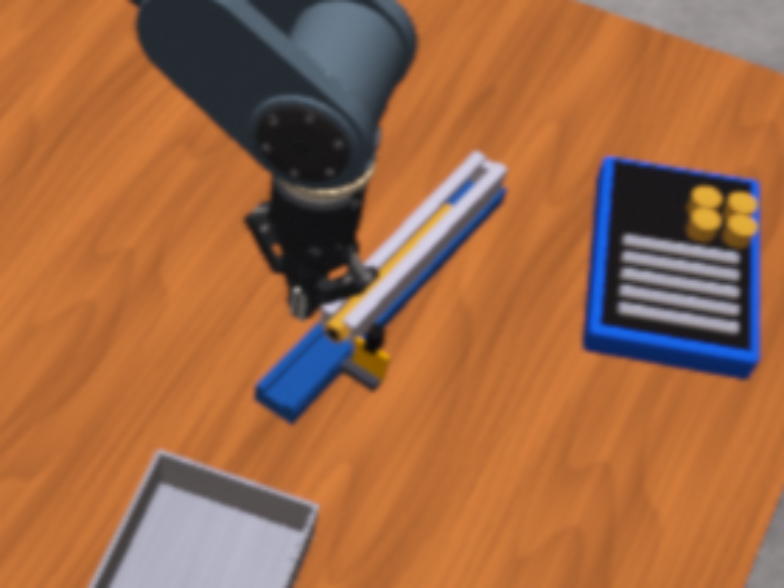

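All four nuts show through the slot, and the last one sits at the mouth at (337,328). Next I'll shut the gate and lift the tray.

```bash
cat >> h.py <<'E'
TY=np.radians(4.3); H=np.array([.4928,-.2964]); tx=np.array([np.cos(TY),np.sin(TY),0]); ty=np.array([-tx[1],tx[0],0])
B=np.array([.5866,-.0943])
def pour(th,lip_xy,lip_z,q0):
    """TCP pose with lip at given place, tray tipped th (about -tray y), grasp q0 is tool quat when level; TCP is 56 mm above tray floor underside"""
    rv=R.from_rotvec(-th*ty); off=-.065*tx+np.array([0,0,-(.056-.004)])  # TCP->lip
    pos=np.array([*lip_xy,lip_z])-rv.apply(off)
    m=(rv*R.from_quat([q0[1],q0[2],q0[3],q0[0]])).as_quat(); return list(pos),[m[3],m[0],m[1],m[2]]
E
python3 - <<'E'
from h import *
r.grip(.045,40); p=tp(-.016,-.050,.15); r.move_l(p,feed=.2)
r.move_l(tp(-.016,-.050,.070),feed=.12,guard=15); r.grip(0); print(r.current_finger_gap())
print(r.move_l(tp(-.016,.001,.070),feed=.06,guard=25),((np.array(r.current_tool_pos())[:2]-O)@ey),r.current_wrist_force())
r.grip(.045); r.move_l(tp(-.016,.001,.18),feed=.25); r.pause(.2)
p=[*H,.18]; q=bestq(p,TY+np.pi/2); r.move_ptp(p,q); print(r.current_qpos())
lip=B+.030*tx[:2]
for th in(0,.3,.6,.9,1.05): 
    P,Q=pour(th,lip,.10,q); print(th,np.round(P,3),r.ik(P,Q))
p0,d0=snap("scene","s5.png"); W=cloud("scene",d0); P=W[...,:2]-O; u=P@ex;v=P@ey;m=(abs(u+.016)<.02)&(abs(v)<.08)&(W[...,2]>.08)&(W[...,2]<.1); print("grip y",v[m].mean())
for n in("scene",):
  w=W[(W[...,0]>.4)&(W[...,0]<.56)&(W[...,1]<-.2)&(W[...,1]>-.4)&(W[...,2]>.07)&(W[...,2]<.1)]; print(len(w))
print(r.current_t())
E
python3 -c "
import cv2;a=cv2.imread('pics/s5.png')
cv2.imwrite('pics/c5.png',a)"
```

```text
0.013141581623635356
False 0.0004763437444010332 [ 0.9020591  -1.57294158  7.19091405]
[-6.21096780e-01  4.52280531e-01  1.63645512e+00  1.87089924e-04
  1.05288569e+00 -6.97009126e-01]
0 [ 0.681 -0.087  0.152] [-0.19500782  0.67752687  1.32843987  0.          1.13562591 -0.27005698]
0.3 [ 0.663 -0.089  0.169] [-0.23854793  0.50971248  1.60703163  0.13513264  0.74323641 -0.40020942]
0.6 [ 0.641 -0.09   0.18 ] [-0.29628162  0.39606382  1.86460478  0.5965045   0.37333373 -0.87474749]
0.9 [ 0.616 -0.092  0.183] [-0.36726978  0.36920631  2.08929537  2.00808665  0.37913793 -2.32332468]
1.05 [ 0.604 -0.093  0.182] [-0.40550997  0.4021259   2.18209007  2.3417418   0.59325352 -2.68890259]
grip y -0.002320324950383501
339
57.1333
```

View pics/c5.png

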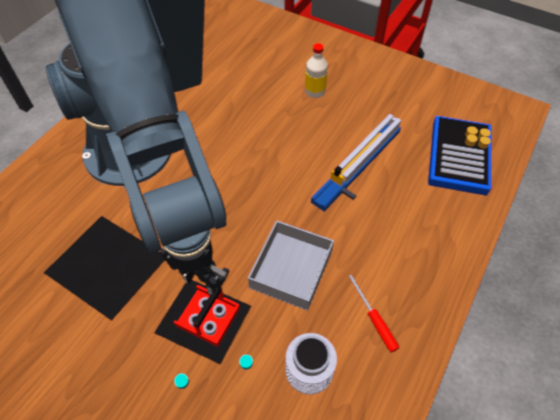

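The gate is shut at about (337,172), and the arm is above the tray with all four bushes still in it. Tipping towards -x would bring the wrist close to a singularity, so I'll yaw the tray and pour sideways instead. First I'll grasp and lift, then check the IK for both sides.

```bash
cat >> h.py <<'E'
def pour2(th,psi,lip,lip_z,q0):
    Z=R.from_euler('z',psi); x2,y2=Z.apply(tx),Z.apply(ty); rv=R.from_rotvec(-th*y2)
    off=-.065*x2+np.array([0,0,-.052]); pos=np.array([*lip,lip_z])-rv.apply(off)
    m=(rv*Z*R.from_quat([q0[1],q0[2],q0[3],q0[0]])).as_quat(); return list(pos),[m[3],m[0],m[1],m[2]]
E
python3 - <<'E'
from h import *
q=list(r.current_orientation()); r.grip(.05,90)
print(r.move_l([*H,.059],feed=.1,guard=15)); r.grip(0,90); print(r.current_finger_gap())
r.move_l([*H,.14],feed=.08); print(r.current_finger_gap(),r.current_wrist_force(),r.current_orientation(),q)
np.save("q0.npy",q)
for deg in(90,-90):
    psi=np.radians(deg); d=R.from_euler('z',psi).apply(-tx)[:2]; lip=B-.030*d
    for th in(0,.4,.8,1.05):
        P,Q=pour2(th,psi,lip,.095,q); print(deg,th,np.round(P,3),r.ik(P,Q))
print(r.current_t())
E
```

```text
False
0.010306891530596262
0.010984813794132514 [ 0.1587104  -0.26590933 -4.5342761 ] [-5.08529067e-04  6.80061806e-01  7.33154606e-01 -7.00452017e-05] [np.float64(-4.297304580582408e-05), np.float64(0.6797313636610777), np.float64(0.7334611554999518), np.float64(6.914799133954675e-05)]
90 0 [0.579 0.    0.147] [-7.95929304e-02  5.00828228e-01  1.65079255e+00  2.17175950e-05
  9.90133683e-01 -1.72640487e+00]
90 0.4 [ 0.581 -0.025  0.168] [-0.29074121  0.53877561  1.58556465  0.40136696  1.19654952 -2.11983683]
90 0.8 [ 0.584 -0.056  0.178] [-0.46210608  0.67303223  1.48757791  0.66667127  1.48838109 -2.34384513]
90 1.05 [ 0.585 -0.077  0.177] [-0.53905811  0.79002083  1.4162756   0.79370753  1.67804314 -2.41970743]
-90 0 [ 0.594 -0.189  0.147] [-3.82948232e-01  5.72719546e-01  1.52780508e+00  3.59359915e-05
  1.04090818e+00  1.11182624e+00]
-90 0.4 [ 0.592 -0.164  0.168] [-0.18308371  0.51302762  1.62937936 -0.481395    0.94959117  1.58576569]
-90 0.8 [ 0.589 -0.132  0.178] [ 0.01879745  0.56695502  1.6851699  -0.94683055  1.08124023  2.06763698]
-90 1.05 [ 0.588 -0.111  0.177] [ 0.12343058  0.65559456  1.69199808 -1.15349978  1.24616037  2.29025488]
60.3167
```

```bash
python3 - <<'E'
from h import *
q=list(np.load("q0.npy")); psi=-np.pi/2; d=R.from_euler('z',psi).apply(-tx)[:2]; lip=B-.030*d
r.move_ptp(*pour2(0,psi,lip,.12,q)); P,Q=pour2(0,psi,lip,.095,q); r.move_l(P,Q,feed=.08)
for th in np.arange(.1,1.01,.1):
    P,Q=pour2(th,psi,lip,.095,q); r.move_l(P,Q,feed=.025)
r.pause(.8); snap("scene","s6.png"); snap("top","t6.png"); print(r.current_wrist_force(),r.current_finger_gap(),r.current_t())
E
python3 -c "
import cv2;a=cv2.imread('pics/s6.png')[180:420,160:400];b=cv2.imread('pics/t6.png')[80:320,260:500]
cv2.imwrite('pics/c6.png',cv2.resize(cv2.hconcat([a,b]),None,fx=1.65,fy=1.65))"
```

```text
[ 0.09814069 -0.13197115 -2.38707541] 0.010379849219063465 68.1083
```

View pics/c6.png

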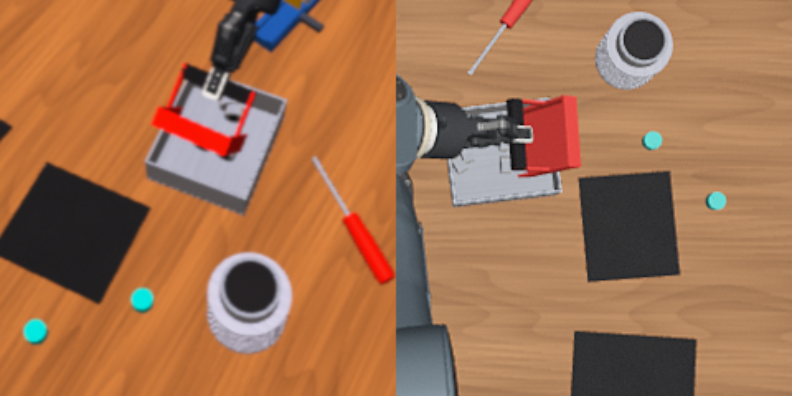

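The tray hangs empty: the wrist force is 2.4 N, about its own weight. The bushes are in the basket, around (470,160) and (505,165) in the right half. I'll level the tray and set it back on the mat.

```bash
python3 - <<'E'
from h import *
q=list(np.load("q0.npy")); psi=-np.pi/2; d=R.from_euler('z',psi).apply(-tx)[:2]; lip=B-.030*d
for th in np.arange(.9,-.01,-.15):
    P,Q=pour2(max(th,0),psi,lip,.105,q); r.move_l(P,Q,feed=.035)
P,Q=pour2(0,psi,lip,.12,q); r.move_l(P,Q,feed=.1)
M=np.array([.476,-.306])+.010*tx[:2]
r.move_ptp([*M,.14],q); r.move_l([*M,.080],feed=.1); print(r.move_l([*M,.0585],feed=.03,guard=6),r.current_tool_pos(),r.current_wrist_force())
r.grip(.05); r.move_l([*M,.2],feed=.15); r.move_ptp([.35,-.25,.30],q)
W={}
for n in("top","scene"):
    p,dd=snap(n,n[0]+"7.png"); W=cloud(n,dd)
    for t in("bush0","tray"):
        for s in r.silhouettes(n,t)[:8]:
            w=W[s["pixels"]]; w=w[~np.isnan(w[:,0])]
            if s["p"]>.2: print(n,t,round(s["p"],2),np.round(np.median(w,0),3),np.round(cv2.minAreaRect((w[:,:2]*1e3).astype(np.float32))[0]))
print(r.current_t())
E
python3 -c "
import cv2;a=cv2.imread('pics/s7.png')[180:420,160:400];b=cv2.imread('pics/t7.png')[80:320,260:500]
cv2.imwrite('pics/c7.png',cv2.resize(cv2.hconcat([a,b]),None,fx=1.65,fy=1.65))"
```

```text
True [ 0.48571189 -0.30498952  0.05942514] [-0.44876941  0.64016349  5.20903276]
top bush0 0.67 [ 0.517 -0.441  0.016] [ 517. -443.]
top bush0 0.66 [ 0.612 -0.34   0.016] [ 613. -340.]
top bush0 0.54 [ 0.583 -0.039  0.028] [583. -40.]
top bush0 0.49 [ 0.568 -0.029  0.029] [570. -28.]
top tray 0.9 [ 0.476 -0.307  0.009] [ 474. -306.]
scene bush0 0.59 [ 0.521 -0.445  0.019] [ 520. -444.]
scene bush0 0.53 [ 0.608 -0.105  0.03 ] [ 607. -101.]
scene bush0 0.48 [ 0.617 -0.343  0.018] [ 616. -342.]
scene bush0 0.4 [ 0.569 -0.031  0.032] [570. -29.]
scene tray 0.68 [ 0.489 -0.306  0.012] [ 477. -306.]
scene tray 0.67 [0.353 0.464 0.088] [303. 574.]
77.6
```

View pics/c7.png

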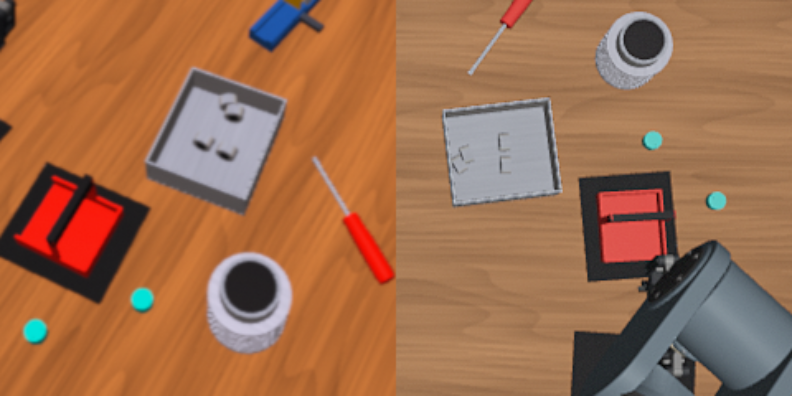

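Four bushes lie in the basket and the empty tray is centred on the mat. One last numeric check of the gate and for stray nuts, then I'll hand in.

```bash
python3 - <<'E'
from h import *
s=seen(); W=cloud("top",snap("top")[1]); P=W[...,:2]-O; u=P@ex;v=P@ey;z=W[...,2]
m=(abs(u+.016)<.02)&(abs(v)<.08)&(z>.08)&(z<.1); g=v[m].mean(); print(s,g)
if not s and abs(g)<.007: print(r.finish_job())
E
```

```text
[] 0.001355585215135439
the job is handed in; nothing more can be done
None
```

The job is handed in, though no verdict came back: the last camera checks showed all four nuts in the tube with the gate shut, the four bushes in the basket, and the empty tray centred flat on the mat.

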